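# Put the square jade-green seals away by size

### The arm

A 7-joint arm with a two-finger parallel gripper is mounted at the origin on the work surface. World frame = base frame: x ahead of the robot, y to its left, z up, the work surface at z = 0. Lengths are in m, angles in degrees, forces in N, time in s.
With the tool pointing down it reaches from about 0.425 to 0.875 m from the base axis. Payload 4.7 kg.
Tool frame: the origin (TCP) lies at the very end of the fingers, on their centre line; the grasp point (between the pads) lies 19 mm behind it; z points along the fingers, y is the line along which they close (so a half turn about z gives the same grasp; the last joint's range is limited). The gripper opens to 85 mm and grips with 20 to 120 N. Pads are 22 mm wide; open, the fingers measure 114 mm over their backs; the gripper's body (76 mm by 85 mm) begins 54 mm behind the grasp point. The pads swing forward as they close: fully open they stand 13 mm farther back than shut.
Start: joints at [-65.541, 18.392, -4.016, 83.108, 1.295, 78.541, -3.26], TCP at [0.261, 0.595, 0.199] pointing down, gripper open.
Joint ranges: [-163.93, 163.93], [-17.29, 119.83], [-79.2, 71.16], [3.27, 140.29], [-89.18, 269.18], [5.43, 117.66], [-154.24, 154.24]. Speed limits (degrees/s): [147.25, 147.25, 180, 180, 180, 180, 180].

### API

Orientations are given as [roll, pitch, yaw] about the fixed x, y, z axes, in that order (R = Rz(yaw) Ry(pitch) Rx(roll)).
In Python, from cell import env gives the robot as it stands. The module is installed in compiled form; this text tells all that it offers.
- The arm moves only by the tool move_arm, never from a script. Its argument "increments" is one flat list of numbers, 5 for each row, row after row: the shift along the tool's x, y, z in m, then the turn about the tool's z in rad, then the finger opening in m, from 0 to 0.0854. In form: [dx, dy, dz, spin, claw, dx, dy, dz, spin, claw, ...]. A call has 1 to 12 rows; each row is the pose to reach, as a shift and turn from the pose commanded when the call began, along the tool's axes at that moment; what a row does not reach only later rows make up. A row lasts 1/12 s, in which the tool goes at most 41.7 mm and 7.16 degrees, less where a joint would pass 70% of its speed; a pose out of reach is approached as far as the arm can. A call with a gripper value outside its range is refused whole. The fingers move at their own pace and stop on an object; the grip force is fixed at half the most. Time passes only in rows, so rows that repeat a pose let the fingers close. It gives the time, the measured TCP pose, the force, the opening and the grip force at its end, in the units of the state.
- env.get_obs(): the state, without advancing time (a new reading comes with each control period).
- env.grab_frame(name): name is "scene" or "side" or "wrist"; returns a dict with "color" (384x512x3 uint8, red, green, blue), "range_z" (384x512 float32, m along the optical axis (not along the pixel's ray), 0 where there is no reading), "mtx" (3x3 intrinsics, pixels), "rvec" (rotation vector, rad) and "tvec" (3), from world to camera coordinates, as OpenCV has them; the wrist camera has in their place "mount" (4x4, takes a point from camera to tool coordinates, whose origin is the TCP and whose axes are the flange's). Camera axes: x right, y down, z forward; pixel columns grow to the right and rows downward; lengths in m; the calibration is good to about 2 mm. A picture is of the moment at which its call begins: read the wrist's pose just before it.
- env.job_done(): hands the job in; it is judged then, once.
Trained networks look in the newest picture that a camera, given by its name, has taken for a name from the list of things; names that differ only in an ending like _2 or _b are one class to them, and where a whole thing is asked for, a point or a joint stands for the part that bears it (a point fixed in the world has none). Each returns a list of dicts, best first, with "confidence" (0 to 1); they miss things now and then, are a little off and sometimes report something else, mostly with a low value. They report only what shows in the picture. A call takes as long as a camera call. They do not tell look-alikes from the thing itself.
- env.search_frame(camera, name): "position" ([x, y, z] in m, in world coordinates, good to about 4 mm: the middle of the surface that is visible of it).
- env.masks_of(camera, name): "mask" (384x512 bool, what is visible of it).
- env.pinpoint(camera, name): "position" ([x, y, z] in m, in world coordinates, good to about 4 mm: a listed point, or the origin of a listed thing).
The state is a dict: "clock": time; "q": joint angles; "qvel": joint speeds; "effort": joint torques, N m; "tool_pos": TCP position; "orientation": TCP orientation; "wrist_force": force on the tool from outside, world axes, zero at the start; "torque": the same for the moment, N m; "finger_gap": finger opening in m; "finger_force": force on a finger pad.
Only numpy, scipy, OpenCV 4.12 (cv2) and the standard library are available. Lean on these libraries where they do the work, as an engineer would, in place of code of your own. Each camera call takes 0.05 s, during which the arm holds its last target. There are 200 camera calls.

### The job

Put away the three square jade-green seals, one at a time from the largest to the smallest, each standing upright in the middle of its own acrylic tray: the largest in the red-lined tray, the middle-sized one in the yellow-lined tray, the smallest in the blue-lined tray. Leave the round green seal, the amber seal, the glass cube and the black grinding stone where they are.

Things in the scene. Friction and masses are not known exactly. Their poses are not given: they have to be found in the camera images.
- seal_large: The largest of the three square jade-green resin seals: an upright square post 46 x 46 mm and 60 mm tall, about 150 g (varies). The top 6 mm is a paler green step 32 mm wide; the side faces below it are flat and full width. Its origin is the centre of its underside, z up, x and y square to its sides. Loose, stands upright on the ledge at the start, turned up to 0.5 rad either way.
- seal_medium: The middle-sized of the three square jade-green resin seals: an upright square post 34 x 34 mm and 54 mm tall, about 75 g (varies). The top 6 mm is a paler green step 24 mm wide; the side faces below it are flat and full width. Its origin is the centre of its underside, z up, x and y square to its sides. Loose, stands upright on the ledge at the start, turned up to 0.5 rad either way.
- seal_small: The smallest of the three square jade-green resin seals: an upright square post 24 x 24 mm and 48 mm tall, about 35 g (varies). The top 6 mm is a paler green step 17 mm wide; the side faces below it are flat and full width. Its origin is the centre of its underside, z up, x and y square to its sides. Loose, stands upright on the ledge at the start, turned up to 0.5 rad either way.
- tray_red: The red-lined tray; the other two trays are alike but for the colour. A shallow square open tray of clear acrylic, fixed to the ledge, 84 x 84 mm outside, walls 4 mm thick and 14 mm high; its inner floor, 76 x 76 mm, is the coloured lining, whose top lies 6 mm above the ledge. Origin at the centre of its underside, at ledge height; z up, x and y square to its walls.
- tray_yellow: The yellow-lined tray; the other two trays are alike but for the colour. A shallow square open tray of clear acrylic, fixed to the ledge, 84 x 84 mm outside, walls 4 mm thick and 14 mm high; its inner floor, 76 x 76 mm, is the coloured lining, whose top lies 6 mm above the ledge. Origin at the centre of its underside, at ledge height; z up, x and y square to its walls.
- tray_blue: The blue-lined tray; the other two trays are alike but for the colour. A shallow square open tray of clear acrylic, fixed to the ledge, 84 x 84 mm outside, walls 4 mm thick and 14 mm high; its inner floor, 76 x 76 mm, is the coloured lining, whose top lies 6 mm above the ledge. Origin at the centre of its underside, at ledge height; z up, x and y square to its walls.
- seal_amber: A square amber-brown resin seal, 34 x 34 mm and 54 mm tall: to be left alone. Its origin is the centre of its underside, z up, x and y square to its sides. Loose, stands upright on the ledge at the start, turned up to 0.5 rad either way.
- seal_round: A round jade-green resin seal, 42 mm in diameter and 54 mm tall: to be left alone. Origin at the centre of its underside, z up. Loose.
- glass_cube: A clear glass paperweight cube, 50 mm on each side: to be left alone. Origin at the centre of its underside, z up. Loose.
- grinding_stone: A black stone slab for grinding ink, 84 mm (its x) by 64 mm (its y) and 22 mm high with a sunk middle: to be left alone. Origin at the centre of its underside, z up. Loose.
Not all that is in view belongs to the job. Leave any pink look-alike of the tray_blue alone. What is shaped like the seal_medium but purple is not meant.

How it is judged:
By the outcome, as a careful person would: the job done as asked, in the order asked, and still so for the second after the job is handed in, with the robot touching nothing.
It also fails if it takes over 86 s, if anything falls off the work surface, if the arm or the gripper's body presses on something with over 40 N, if the wrist force passes 120 N, or if a joint passes its speed limit or range.

## Working session

There is one attempt and no reset: what is moved stays moved. The work goes in short steps, Python scripts to look and compute and a tool call to move; the robot and the scene stay as the last step left them, time stands still between calls to the robot, and variables do not carry over. Pictures are saved under pics/ and viewed, at most 14 in all, crops included, and the job is handed in when it is done.

Besides the shell and the picture viewer there is one more tool, called after "Emit:" by a JSON object that holds its "op" and its "data". move_arm: Moves the arm, as the interface text tells. Its arguments: {"type":"object","properties":{"increments":{"type":"array","items":{"type":"number"}}},"required":["increments"]}

```bash
mkdir -p pics; cat > h.py <<'E'
from cell import env
import numpy as np, cv2
def cloud(f):
    K=f["mtx"];z=f["range_z"];v,u=np.indices(z.shape)
    P=np.stack([(u-K[0,2])/K[0,0]*z,(v-K[1,2])/K[1,1]*z,z],-1)
    if "rvec" in f:
        R,_=cv2.Rodrigues(np.array(f["rvec"],float)); return (P-np.array(f["tvec"]).reshape(3))@R
    return P
E
python3 - <<'E'
from h import *
o=env.get_obs();print({k:np.round(o[k],3) for k in("clock","q","tool_pos","orientation","finger_gap")})
ims=[]
for c in("scene","side"):
    f=env.grab_frame(c);cv2.imwrite(f"pics/{c}0.png",cv2.cvtColor(f["color"],cv2.COLOR_RGB2BGR));np.savez(f"{c}0.npz",**f)
    for n in("seal_large","seal_medium","seal_small","tray_red","tray_yellow","tray_blue","seal_amber","seal_round","glass_cube","grinding_stone"):
        print(c,n,[(np.round(d["position"],3).tolist(),round(d["confidence"],2)) for d in env.pinpoint(c,n)[:3]])
E
```

```text
{'clock': np.float64(0.0), 'q': array([-65.541,  18.441,  -4.017,  83.175,   1.292,  78.539,  -3.261]), 'tool_pos': array([0.261, 0.595, 0.198]), 'orientation': array([-1.79889e+02,  2.00000e-03,  1.56351e+02]), 'finger_gap': np.float64(0.085)}
scene seal_large [([0.56, -0.164, -0.002], 0.88)]
scene seal_medium [([0.602, -0.033, 0.001], 0.62), ([0.674, -0.091, -0.003], 0.54)]
scene seal_small [([0.446, 0.09, 0.002], 0.58), ([0.567, 0.371, 0.001], 0.39)]
scene tray_red [([0.439, -0.078, 0.002], 0.57)]
scene tray_yellow [([0.545, 0.188, -0.0], 0.85)]
scene tray_blue [([0.349, 0.14, 0.003], 0.88), ([0.295, 0.386, 0.002], 0.86), ([0.425, 0.286, -0.0], 0.56)]
scene seal_amber [([0.557, -0.347, -0.001], 0.7)]
scene seal_round [([0.433, -0.26, 0.002], 0.46)]
scene glass_cube [([0.679, 0.079, 0.002], 0.88)]
scene grinding_stone [([0.566, 0.371, -0.001], 0.91)]
side seal_large [([0.56, -0.166, 0.006], 0.79)]
side seal_medium [([0.609, -0.033, 0.003], 0.59)]
side seal_small [([0.447, 0.088, -0.002], 0.48)]
side tray_red [([0.438, -0.079, -0.002], 0.96)]
side tray_yellow [([0.547, 0.194, -0.002], 0.87)]
side tray_blue [([0.352, 0.138, 0.001], 0.87), ([0.429, 0.289, 0.001], 0.77), ([0.292, 0.39, -0.001], 0.65)]
side seal_amber [([0.555, -0.349, 0.001], 0.56)]
side seal_round [([0.433, -0.261, 0.0], 0.88)]
side glass_cube [([0.677, 0.082, -0.001], 0.92)]
side grinding_stone []
```

View pics/scene0.png

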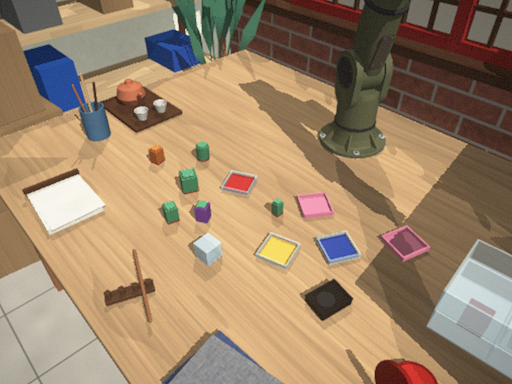

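View pics/side0.png

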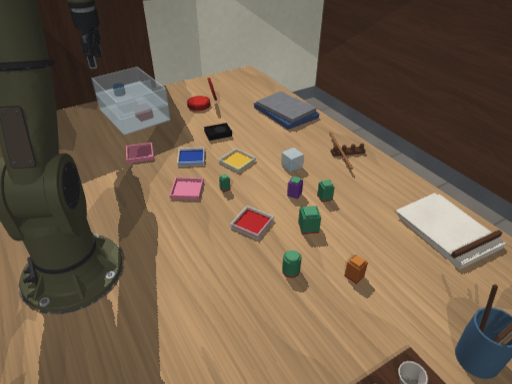

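The scene view shows the green medium seal at (170,211) with the purple look-alike at (203,211). The large seal is at (188,180), the small at (277,207), and the red, yellow and blue trays at (239,183), (278,250) and (338,247). The two pink trays are at (315,205) and (405,242), and the side view agrees. Next I fit the poses precisely.

```bash
python3 - <<'E'
from h import *
from scipy.optimize import least_squares
F=[dict(np.load(f"{c}0.npz")) for c in("scene","side")]
X=[];H=[]
for f in F:
    p=cloud(f).reshape(-1,3);h=cv2.cvtColor(f["color"],cv2.COLOR_RGB2HSV).reshape(-1,3);ok=f["range_z"].ravel()>0
    X.append(p[ok]);H.append(h[ok])
for n,c,s,ht in(("large",(.56,-.164),.046,.06),("medium",(.674,-.091),.034,.054),("small",(.446,.09),.024,.048),("purple",(.605,-.033),.034,.054),("amber",(.556,-.348),.034,.054)):
    Q=[]
    for p,h in zip(X,H):
        m=(np.hypot(*(p[:,:2]-c).T)<s*.85)&(p[:,2]>.006)&(p[:,2]<.08)
        print(n,m.sum(),"ztop",np.round(np.percentile(p[m,2],98),4),end=" ")
        Q.append(p[m&(p[:,2]<ht-.009)])
    q=np.vstack(Q)
    def r(v):
        d=q[:,:2]-v[:2];C,S=np.cos(v[2]),np.sin(v[2])
        return np.maximum(abs(C*d[:,0]+S*d[:,1]),abs(-S*d[:,0]+C*d[:,1]))-s/2
    b=min((least_squares(r,[*c,a],loss="soft_l1",f_scale=.002) for a in np.radians(range(-40,50,10))),key=lambda b:b.cost)
    print(len(q),np.round(b.x[:2],4),"yaw",np.round((np.degrees(b.x[2])+45)%90-45,1),"rms",np.sqrt(np.mean(b.fun**2)).round(4))
for n,c,hu in(("red",(.439,-.078),(0,178)),("yellow",(.546,.19),(25,25)),("blue",(.427,.287),(115,115))):
    for p,h in zip(X,H):
        dh=np.min([abs((h[:,0].astype(int)-k+90)%180-90) for k in hu],0)
        m=(np.hypot(*(p[:,:2]-c).T)<.06)&(dh<10)&(h[:,1]>150)&(abs(p[:,2]-.006)<.006)
        print(n,m.sum(),[np.round(np.array(k)*1,3) for k in cv2.minAreaRect((p[m,:2]*1000).astype(np.float32))], np.round(np.median(p[m,2]),4))
E
```

```text
large 384 ztop 0.0626 large 524 ztop 0.0623 495 [ 0.5574 -0.1646] yaw -23.7 rms 0.002
medium 286 ztop 0.0568 medium 283 ztop 0.0563 336 [ 0.6706 -0.0914] yaw -15.6 rms 0.002
small 172 ztop 0.0508 small 148 ztop 0.0501 199 [0.4461 0.088 ] yaw 5.2 rms 0.0019
purple 296 ztop 0.0569 purple 263 ztop 0.0566 330 [ 0.6062 -0.0354] yaw 31.9 rms 0.0018
amber 230 ztop 0.0565 amber 414 ztop 0.057 367 [ 0.5533 -0.3475] yaw 15.0 rms 0.0018
red 300 [array([437.683, -81.45 ]), array([65.875, 68.216]), np.float64(27.826)] 0.0073
red 450 [array([441.766, -71.002]), array([68.951, 70.521]), np.float64(26.802)] 0.0068
yellow 443 [array([541.296, 187.652]), array([69.19 , 70.004]), np.float64(19.195)] 0.0069
yellow 229 [array([545.515, 198.095]), array([68.325, 64.164]), np.float64(19.065)] 0.0071
blue 502 [array([424.707, 281.598]), array([66.889, 67.749]), np.float64(63.273)] 0.0069
blue 215 [array([428.311, 291.55 ]), array([57.612, 71.404]), np.float64(60.977)] 0.0068
```

```bash
cat >> h.py <<'E'
def go(x,y,z,yaw):
    o=env.get_obs();p=np.array(o["tool_pos"]);w=o["orientation"];a=np.radians(w[2])
    d=np.array([x,y,z])-p
    sp=-((yaw-w[2]+90)%180-90)
    print("t",round(float(o["clock"]),2),"pos",p.round(4),"rpy",np.round(w,2),"gap",round(float(o["finger_gap"]),4),"inc",np.round([np.cos(a)*d[0]+np.sin(a)*d[1],np.sin(a)*d[0]-np.cos(a)*d[1],-d[2],np.radians(sp)],4))
E
python3 -c "
from h import *
go(.5574,-.1646,.17,156.3)
f=env.grab_frame('wrist');print(f['mount'],f['mtx'])"
```

```text
t 1.1 pos [0.2608 0.5954 0.199 ] rpy [179.99   0.   156.35] gap 0.0856 inc [-0.5766 -0.5772  0.029   0.0009]
[[-4.59264161e-04 -9.57372841e-01 -2.88854692e-01  7.44757603e-02]
 [ 9.99999619e-01 -2.25274246e-04 -8.43304776e-04 -1.73425779e-04]
 [ 7.42285566e-04 -2.88854969e-01  9.57372579e-01 -1.74299632e-01]
 [ 0.00000000e+00  0.00000000e+00  0.00000000e+00  1.00000000e+00]] [[275.10591393   0.         257.42273266]
 [  0.         275.10591393 191.82109041]
 [  0.           0.           1.        ]]
```

Emit:
{"op": "move_arm", "data": {"increments": [-0.577,-0.577,0.03,0,0.085,-0.577,-0.577,0.03,0,0.085,-0.577,-0.577,0.03,0,0.085,-0.577,-0.577,0.03,0,0.085,-0.577,-0.577,0.03,0,0.085,-0.577,-0.577,0.03,0,0.085,-0.577,-0.577,0.03,0,0.085,-0.577,-0.577,0.03,0,0.085,-0.577,-0.577,0.03,0,0.085,-0.577,-0.577,0.03,0,0.085,-0.577,-0.577,0.03,0,0.085,-0.577,-0.577,0.03,0,0.085]}}

```text
clock: 2.15
tool_pos: [0.4431, 0.1281, 0.181]
orientation: [179.9, 0.0, 156.4]
wrist_force: [1.2, 0.8, -1.2]
finger_gap: 0.0847
finger_force: 0.0
```

```bash
python3 -c "
from h import *
go(.5574,-.1646,.17,156.3)"
```

```text
t 2.15 pos [0.4431 0.1281 0.181 ] rpy [1.7993e+02 3.0000e-02 1.5635e+02] gap 0.0847 inc [-0.2221 -0.2223  0.011   0.001 ]
```

Emit:
{"op": "move_arm", "data": {"increments": [-0.222,-0.222,0.011,0,0.085,-0.222,-0.222,0.011,0,0.085,-0.222,-0.222,0.011,0,0.085,-0.222,-0.222,0.011,0,0.085,-0.222,-0.222,0.011,0,0.085,-0.222,-0.222,0.011,0,0.085,-0.222,-0.222,0.011,0,0.085,-0.222,-0.222,0.011,0,0.085,-0.222,-0.222,0.011,0,0.085,-0.222,-0.222,0.011,0,0.085]}}

```text
clock: 2.98
tool_pos: [0.5567, -0.164, 0.1694]
orientation: [-179.9, -0.0, 156.2]
wrist_force: [-0.2, 0.6, -0.2]
finger_gap: 0.0851
finger_force: 0.0
```

```bash
cat >> h.py <<'E'
def wrist(name):
    o=env.get_obs();f=env.grab_frame("wrist");M=np.array(f["mount"]);T=np.eye(4)
    from scipy.spatial.transform import Rotation as R
    T[:3,:3]=R.from_euler("xyz",o["orientation"],degrees=True).as_matrix();T[:3,3]=o["tool_pos"];A=T@M
    cv2.imwrite(f"pics/{name}.png",cv2.cvtColor(f["color"],cv2.COLOR_RGB2BGR))
    p=cloud(f)@A[:3,:3].T+A[:3,3];p[f["range_z"]<=0]=9
    return f,p,cv2.cvtColor(f["color"],cv2.COLOR_RGB2HSV)
def top(p,hsv,c,s,ht,tol=.006):
    "pale-top step rectangle near c"
    m=(np.hypot(p[...,0]-c[0],p[...,1]-c[1])<s)&(abs(p[...,2]-ht)<tol)
    r=cv2.minAreaRect((p[m][:,:2]*1000).astype(np.float32));print("top",m.sum(),np.round(r[0],1),np.round(r[1],1),"ang",round(r[2],1),"z",np.median(p[m][:,2]).round(4))
def lining(p,hsv,c,hu):
    dh=np.min([abs((hsv[...,0].astype(int)-k+90)%180-90) for k in hu],0)
    m=(np.hypot(p[...,0]-c[0],p[...,1]-c[1])<.065)&(dh<10)&(hsv[...,1]>130)&(abs(p[...,2]-.006)<.008)
    r=cv2.minAreaRect((p[m][:,:2]*1000).astype(np.float32));print("lining",m.sum(),np.round(r[0],1),np.round(r[1],1),"ang",round(r[2],1))
E
python3 -c "
from h import *
f,p,h=wrist('w1')
top(p,h,(.5574,-.1646),.03,.06)
lining(p,h,(.4395,-.0765),(0,178))
go(.5574,-.1646,.018,156.3)"
```

```text
top 973 [ 556.4 -164.5] [42.  42.6] ang 65.2 z 0.059
lining 4934 [437.6 -77.2] [75.  74.6] ang 28.2
t 3.03 pos [ 0.5568 -0.162   0.1694] rpy [ 1.7998e+02 -5.0000e-02  1.5632e+02] gap 0.0849 inc [-0.0015 -0.0021  0.1514  0.0003]
```

View pics/w1.png

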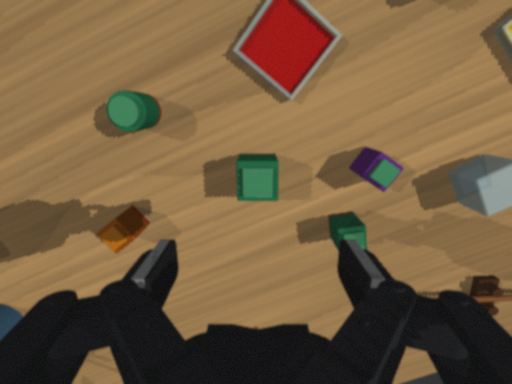

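Emit:
{"op": "move_arm", "data": {"increments": [0,-0.001,0.03,0.005,0.085,0,-0.001,0.06,0.005,0.085,0,-0.001,0.09,0.005,0.085,0,-0.001,0.12,0.005,0.085,0,-0.001,0.14,0.005,0.085,0,-0.001,0.151,0.005,0.085,0,-0.001,0.151,0.005,0.04,0,-0.001,0.151,0.005,0.03,0,-0.001,0.151,0.005,0.03,0,-0.001,0.151,0.005,0.03,0,-0.001,0.151,0.005,0.03,0,-0.001,0.151,0.005,0.03]}}

```text
clock: 4.03
tool_pos: [0.5583, -0.1649, 0.0215]
orientation: [180.0, 0.3, 156.0]
wrist_force: [-2.1, -0.9, 7.6]
finger_gap: 0.0307
finger_force: 38.1
```

```bash
python3 -c "
from h import *
go(.4376,-.0772,.1,156.3)
print(env.get_obs()['finger_force'])"
```

```text
t 4.03 pos [ 0.5583 -0.1649  0.0215] rpy [179.98   0.25 156.03] gap 0.0307 inc [ 0.1459  0.0311 -0.0785 -0.0046]
38.08710900962808
```

```bash
python3 -c "
from h import *
f,p,h=wrist('w2')
f=env.grab_frame('side')
a=cv2.imread('pics/w2.png');b=cv2.resize(cv2.cvtColor(f['color'],cv2.COLOR_RGB2BGR)[150:270,230:390],(512,384))
cv2.imwrite('pics/w2b.png',cv2.resize(np.hstack([a,b]),(800,300)))
o=env.get_obs();print(o['finger_gap'],o['finger_force'],o['wrist_force'],o['tool_pos'])"
```

```text
0.03083747073035027 38.09071825631861 [-1.69913595 -0.87073201  7.230639  ] [ 0.55829708 -0.16485086  0.02146572]
```

View pics/w2b.png

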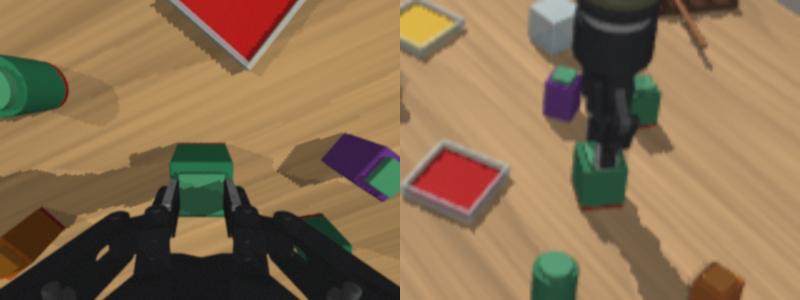

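```bash
python3 -c "
from h import *
f,p,h=wrist('w3')
a=cv2.imread('pics/w3.png')[170:310,190:330]
cv2.imwrite('pics/w3b.png',cv2.resize(a,(560,560),interpolation=cv2.INTER_CUBIC))
for v in range(180,300,8): print(v,[ (p[v,u,2]*1000).round().astype(int) for u in range(200,324,6)])"
```

```text
180 [np.int64(-1), np.int64(0), np.int64(0), np.int64(-1), np.int64(0), np.int64(0), np.int64(0), np.int64(-1), np.int64(-1), np.int64(-1), np.int64(-1), np.int64(0), np.int64(0), np.int64(-1), np.int64(-1), np.int64(-1), np.int64(1), np.int64(0), np.int64(-2), np.int64(-1), np.int64(1)]
188 [np.int64(-2), np.int64(-1), np.int64(-1), np.int64(-1), np.int64(0), np.int64(16), np.int64(17), np.int64(17), np.int64(18), np.int64(17), np.int64(17), np.int64(17), np.int64(17), np.int64(17), np.int64(17), np.int64(15), np.int64(-1), np.int64(-1), np.int64(-1), np.int64(0), np.int64(-1)]
196 [np.int64(-1), np.int64(1), np.int64(-1), np.int64(-1), np.int64(35), np.int64(34), np.int64(34), np.int64(33), np.int64(34), np.int64(34), np.int64(35), np.int64(34), np.int64(34), np.int64(35), np.int64(35), np.int64(34), np.int64(-2), np.int64(-2), np.int64(-1), np.int64(-1), np.int64(-1)]
204 [np.int64(-1), np.int64(0), np.int64(-1), np.int64(-1), np.int64(49), np.int64(49), np.int64(49), np.int64(48), np.int64(49), np.int64(49), np.int64(49), np.int64(50), np.int64(48), np.int64(49), np.int64(50), np
[... 2672 characters left out ...]
t64(53), np.int64(82), np.int64(91), np.int64(103), np.int64(104), np.int64(104), np.int64(104)]
284 [np.int64(109), np.int64(108), np.int64(109), np.int64(95), np.int64(87), np.int64(-1), np.int64(-2), np.int64(-1), np.int64(0), np.int64(-1), np.int64(0), np.int64(-1), np.int64(0), np.int64(0), np.int64(0), np.int64(84), np.int64(92), np.int64(110), np.int64(109), np.int64(109), np.int64(109)]
292 [np.int64(120), np.int64(120), np.int64(120), np.int64(95), np.int64(88), np.int64(0), np.int64(-1), np.int64(0), np.int64(-1), np.int64(-2), np.int64(0), np.int64(-1), np.int64(-1), np.int64(-1), np.int64(-1), np.int64(86), np.int64(93), np.int64(119), np.int64(119), np.int64(119), np.int64(120)]
```

View pics/w3b.png

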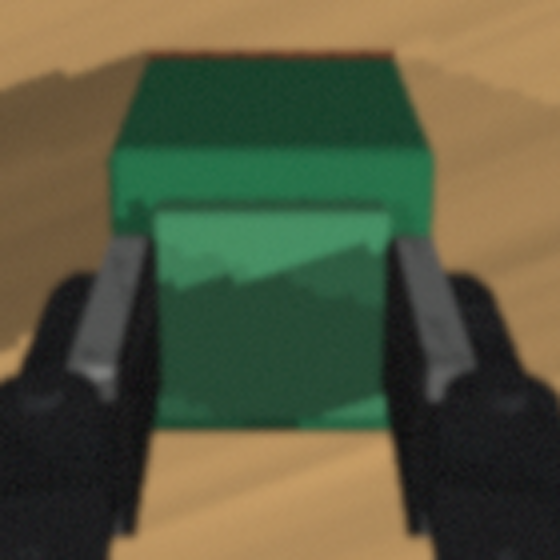

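The fingers stand on the shoulder and grip the step, with their ends near z≈54 mm while the TCP reads 21 mm. I will open, rise a little, and measure where the fingertips really are.

Emit:
{"op": "move_arm", "data": {"increments": [0,0,0,0,0.06,0,0,-0.01,0,0.085,0,0,-0.03,0,0.085,0,0,-0.03,0,0.085,0,0,-0.03,0,0.085,0,0,-0.03,0,0.085]}}

```text
clock: 4.68
tool_pos: [0.5567, -0.163, 0.0489]
orientation: [180.0, 0.0, 156.1]
wrist_force: [0.0, -0.2, -0.3]
finger_gap: 0.0851
finger_force: 0.0
```

```bash
cat > tip.py <<'E'
from h import *
o=env.get_obs()
f,p,h=wrist('w4')
M=np.array(f["mount"]);t=cloud(f)@M[:3,:3].T+M[:3,3]
ok=(f["range_z"]>0)&(abs(t[...,0])<.016)&(h[...,2]<110)&(h[...,1]<90)&(p[...,2]>.03)
for s in(1,-1):
    q=t[ok&(t[...,1]*s>.005)&(abs(t[...,1])<.07)]
    q=q[np.argsort(-q[:,2])][:12];print("tip tool coords mm",(q[:12:2]*1000).round(0).tolist())
top(p,h,(.557,-.1645),.03,.06)
go(.557,-.1645,.018,155.8);print(o["finger_gap"],o["q"])
E
python3 tip.py
```

```text
tip tool coords mm [[14.0, 22.0, -1.0], [-6.0, 22.0, -2.0], [16.0, 22.0, -3.0], [-2.0, 22.0, -3.0], [-3.0, 22.0, -3.0], [-1.0, 22.0, -3.0]]
tip tool coords mm [[-10.0, -24.0, -1.0], [-5.0, -24.0, -2.0], [9.0, -24.0, -2.0], [11.0, -24.0, -3.0], [9.0, -24.0, -3.0], [-7.0, -24.0, -3.0]]
top 2476 [ 556.8 -164. ] [43.3 43.6] ang 64.8 z 0.0591
t 4.73 pos [ 0.5563 -0.1629  0.0483] rpy [ 1.7999e+02 -4.0000e-02  1.5608e+02] gap 0.0849 inc [-0.0013 -0.0012  0.0303  0.0048]
0.08511764739125122 [-16.44677252  19.14199369  35.61598944 104.31357508 -12.71023485
  60.51936227  90.05138132]
```

View pics/w4.png

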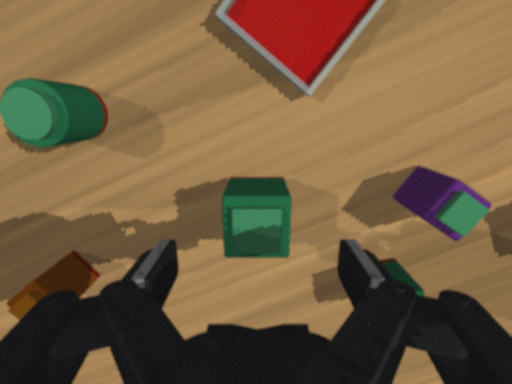

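```bash
python3 -c "
from h import *
f,p,h=wrist('w5');M=np.array(f['mount']);t=cloud(f)@M[:3,:3].T+M[:3,3]
for u in(345,352,360,155,163,170):
  for v in(243,252,264,280): print(u,v,(t[v,u]*1000).round(0),end=';')
  print()
"
```

```text
345 243 [ 12.  42. -53.];345 252 [  8.  42. -54.];345 264 [  3.  42. -57.];345 280 [ -5.  42. -59.];
352 243 [ 12.  46. -53.];352 252 [ 12.  43. -62.];352 264 [  8.  42. -65.];352 280 [  1.  42. -68.];
360 243 [-40.  91.  48.];360 252 [ 12.  47. -62.];360 264 [ 12.  43. -72.];360 280 [  6.  42. -75.];
155 243 [-41. -93.  50.];155 252 [ 12. -47. -63.];155 264 [ 12. -44. -72.];155 280 [  6. -43. -75.];
163 243 [ 12. -46. -54.];163 252 [ 12. -43. -62.];163 264 [  8. -43. -65.];163 280 [  1. -43. -67.];
170 243 [ 12. -42. -54.];170 252 [  8. -42. -56.];170 264 [  3. -43. -57.];170 280 [ -5. -43. -59.];
```

The real fingertips are 52 mm behind the reported TCP when open, and about 33 mm behind at a 31 mm gap. So I grip with the TCP about 35 mm lower.

Emit:
{"op": "move_arm", "data": {"increments": [-0.001,-0.001,0.02,0.014,0.085,-0.001,-0.001,0.04,0.014,0.085,-0.001,-0.001,0.055,0.014,0.085,-0.001,-0.001,0.062,0.014,0.085,-0.001,-0.001,0.062,0.014,0.085,-0.001,-0.001,0.062,0.014,0.03,-0.001,-0.001,0.062,0.014,0.03,-0.001,-0.001,0.062,0.014,0.03,-0.001,-0.001,0.062,0.014,0.03,-0.001,-0.001,0.062,0.014,0.03,-0.001,-0.001,0.062,0.014,0.03]}}

```text
clock: 5.7
tool_pos: [0.5584, -0.1649, -0.012]
orientation: [179.9, 0.1, 155.3]
wrist_force: [0.0, 0.6, 5.9]
finger_gap: 0.0452
finger_force: 62.4
```

```bash
python3 -c "
from h import *
go(.4376,-.0772,.06,156.3)"
```

```text
t 5.7 pos [ 0.5584 -0.1649 -0.012 ] rpy [1.7995e+02 1.4000e-01 1.5526e+02] gap 0.0452 inc [ 0.1464  0.0291 -0.072  -0.0181]
```

Emit:
{"op": "move_arm", "data": {"increments": [0,0,-0.015,0,0.03,0,0,-0.035,0,0.03,0,0,-0.05,0,0.03,0.03,0.006,-0.05,0,0.03,0.06,0.012,-0.05,0,0.03,0.09,0.018,-0.05,0,0.03,0.12,0.024,-0.05,0,0.03,0.14,0.028,-0.05,0,0.03,0.146,0.029,-0.05,0,0.03,0.146,0.029,-0.05,0,0.03,0.146,0.029,-0.05,0,0.03]}}

```text
clock: 6.62
tool_pos: [0.4376, -0.0775, 0.037]
orientation: [180.0, 0.1, 155.3]
wrist_force: [-0.3, 0.1, -1.6]
finger_gap: 0.0449
finger_force: 61.8
```

```bash
cat > chk.py <<'E'
from h import *
import sys
hue={"r":(0,178),"y":(25,25),"b":(115,115)}
def chk(c,k,s,ht,nm):
    f,p,h=wrist(nm);lining(p,h,c,hue[k])
    o=env.get_obs();top(p,h,o["tool_pos"][:2],s,ht,.012)
    g=(h[...,0]>50)&(h[...,0]<95)&(h[...,1]>80)&(np.hypot(p[...,0]-o["tool_pos"][0],p[...,1]-o["tool_pos"][1])<s*1.3)&(p[...,2]>.01)
    q=p[g];print("seal z max/min",np.percentile(q[:,2],[1,99]).round(4))
    go(*c,float(o["tool_pos"][2]),float(o["orientation"][2]))
E
python3 -c "
from chk import *
chk((.4376,-.0772),'r',.03,.11,'w6')"
```

```text
lining 3796 [439.  -77.9] [74.9 73.7] ang 28.3
top 9897 [437.4 -77.5] [54.8 46.8] ang 65.9 z 0.1076
seal z max/min [0.0597 0.1093]
t 6.67 pos [ 0.4379 -0.078   0.0371] rpy [1.7999e+02 1.0000e-01 1.5523e+02] gap 0.0453 inc [ 0.0006  0.0006 -0.     -0.    ]
```

View pics/w6.png

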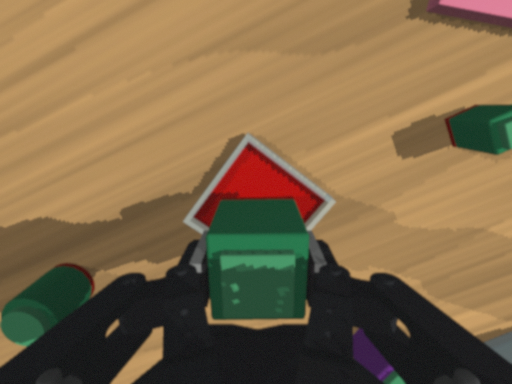

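Emit:
{"op": "move_arm", "data": {"increments": [0,0,0,0.12,0.03,0,0,0,0.24,0.03,0,0,0,0.36,0.03,0,0,0,0.48,0.03,0,0,0,0.6,0.03,0,0,0.01,0.646,0.03,0,0,0.025,0.646,0.03,0,0,0.036,0.646,0.03,0,0,0.041,0.646,0.03,0,0,0.042,0.646,0.03,0,0,0.042,0.646,0.03]}}

```text
clock: 7.58
tool_pos: [0.4372, -0.078, -0.0053]
orientation: [-180.0, 0.0, 118.2]
wrist_force: [0.3, -0.6, -1.9]
finger_gap: 0.0451
finger_force: 61.7
```

```bash
python3 -c "
from chk import *
chk((.4384,-.0775),'r',.03,.066,'w7')
print(env.get_obs()['wrist_force'],env.get_obs()['q'])"
```

```text
lining 3834 [431.5 -64.7] [75.8 41.9] ang 27.9
top 10103 [437.5 -77.9] [55.8 46.6] ang 29.3 z 0.0652
seal z max/min [0.0169 0.0671]
t 7.63 pos [ 0.4373 -0.0778 -0.0051] rpy [1.8000e+02 4.0000e-02 1.1821e+02] gap 0.0453 inc [-0.0003  0.0011 -0.     -0.    ]
[ 0.36323614 -0.77050663 -0.88675404] [-27.40112723   6.13970288  35.66743437 124.85217005  -4.61318286
  50.21771024  39.27268389]
```

Emit:
{"op": "move_arm", "data": {"increments": [0,0.001,0.001,0,0.03,0,0.001,0.002,0,0.03,0,0.001,0.002,0,0.03,0,0.001,0.002,0,0.055,0,0.001,0.002,0,0.07,0,0.001,0.002,0,0.07,0,0.001,-0.015,0,0.08,0,0.001,-0.045,0,0.085,0,0.001,-0.08,0,0.085,0,0.001,-0.12,0,0.085,0,0.001,-0.12,0,0.085]}}

```text
clock: 8.55
tool_pos: [0.4427, -0.0771, 0.1217]
orientation: [179.3, 0.3, 118.2]
wrist_force: [1.9, -0.5, -0.0]
finger_gap: 0.0852
finger_force: 0.0
```

```bash
python3 -c "
from h import *
f,p,h=wrist('w8')
lining(p,h,(.4384,-.0775),(0,178));top(p,h,(.438,-.0775),.03,.066)
go(.6706,-.0914,.11,164.4)"
```

```text
lining 1795 [438.4 -78.5] [75.  73.1] ang 27.6
top 1428 [437.9 -76.9] [42.8 44.2] ang 27.7 z 0.0652
t 8.6 pos [ 0.441  -0.0767  0.1187] rpy [1.7951e+02 1.6000e-01 1.1826e+02] gap 0.085 inc [-0.1217  0.1952  0.0087 -0.8052]
```

View pics/w8.png

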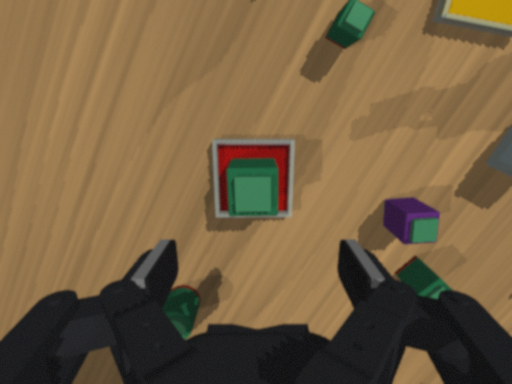

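The large seal stands in the middle of the red tray at (254,185), within about 1.5 mm. Next is the medium seal.

Emit:
{"op": "move_arm", "data": {"increments": [-0.122,0.195,0.009,-0.805,0.085,-0.122,0.195,0.009,-0.805,0.085,-0.122,0.195,0.009,-0.805,0.085,-0.122,0.195,0.009,-0.805,0.085,-0.122,0.195,0.009,-0.805,0.085,-0.122,0.195,0.009,-0.805,0.085,-0.122,0.195,0.009,-0.805,0.085,-0.122,0.195,0.009,-0.805,0.085,-0.122,0.195,0.009,-0.805,0.085,-0.122,0.195,0.009,-0.805,0.085]}}

```text
clock: 9.43
tool_pos: [0.6659, -0.0921, 0.105]
orientation: [-180.0, -0.1, 164.2]
wrist_force: [-0.3, -0.0, 0.5]
finger_gap: 0.0847
finger_force: 0.0
```

```bash
python3 -c "
from h import *
f,p,h=wrist('w9')
top(p,h,(.6706,-.0914),.025,.054)
go(.6706,-.0914,-.016,164.4)"
```

```text
top 776 [670.  -90.4] [31.3 29.8] ang 77.5 z 0.0531
t 9.48 pos [ 0.6661 -0.0919  0.1055] rpy [ 1.7998e+02 -4.0000e-02  1.6427e+02] gap 0.0852 inc [-0.0042  0.0017  0.1215 -0.0023]
```

View pics/w9.png

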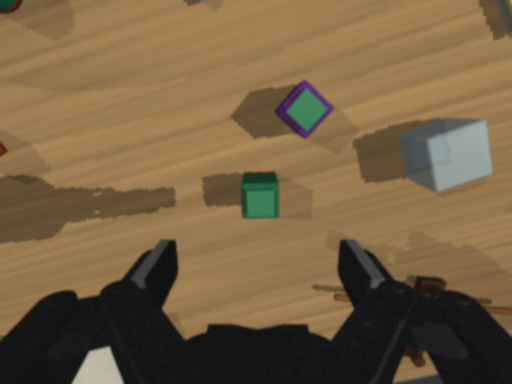

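Emit:
{"op": "move_arm", "data": {"increments": [-0.003,0.002,0.03,-0.02,0.085,-0.003,0.002,0.06,-0.02,0.085,-0.003,0.002,0.09,-0.02,0.085,-0.003,0.002,0.11,-0.02,0.085,-0.003,0.002,0.122,-0.02,0.085,-0.003,0.002,0.122,-0.02,0.085,-0.003,0.002,0.122,-0.02,0.02,-0.003,0.002,0.122,-0.02,0.02,-0.003,0.002,0.122,-0.02,0.02,-0.003,0.002,0.122,-0.02,0.02,-0.003,0.002,0.122,-0.02,0.02,-0.003,0.002,0.122,-0.02,0.02]}}

```text
clock: 10.48
tool_pos: [0.6719, -0.091, -0.0145]
orientation: [180.0, 0.2, 165.5]
wrist_force: [-0.2, 0.5, 6.4]
finger_gap: 0.0334
finger_force: 61.2
```

```bash
python3 -c "
from h import *
go(.544,.1925,.06,165.5)
go(.544,.1925,.06,109.2)"
```

```text
t 10.48 pos [ 0.6719 -0.091  -0.0145] rpy [179.96   0.18 165.51] gap 0.0334 inc [ 1.948e-01  2.425e-01 -7.450e-02  2.000e-04]
t 10.48 pos [ 0.6719 -0.091  -0.0145] rpy [179.96   0.18 165.51] gap 0.0334 inc [ 0.1948  0.2425 -0.0745  0.9828]
```

Emit:
{"op": "move_arm", "data": {"increments": [0,0,-0.02,0,0.02,0,0,-0.05,0,0.02,0,0,-0.085,0,0.02,0.195,0.243,-0.09,-0.588,0.02,0.195,0.243,-0.09,-0.588,0.02,0.195,0.243,-0.09,-0.588,0.02,0.195,0.243,-0.09,-0.588,0.02,0.195,0.243,-0.09,-0.588,0.02,0.195,0.243,-0.09,-0.588,0.02,0.195,0.243,-0.09,-0.588,0.02,0.195,0.243,-0.09,-0.588,0.02,0.195,0.243,-0.09,-0.588,0.02]}}

```text
clock: 11.48
tool_pos: [0.5391, 0.2008, 0.0736]
orientation: [179.8, -0.0, -160.2]
wrist_force: [-0.9, 0.7, -0.9]
finger_gap: 0.033
finger_force: 60.4
```

```bash
python3 -c "
from chk import *
chk((.544,.1925),'y',.025,.144,'w10')"
```

```text
lining 4800 [543.4 190.2] [73.9 76. ] ang 19.5
top 5828 [539.2 196.3] [34.1 47.1] ang 20.1 z 0.1409
seal z max/min [0.097  0.1425]
t 11.53 pos [0.5408 0.1969 0.0737] rpy [ 1.7992e+02 -1.0000e-02 -1.6043e+02] gap 0.0332 inc [-0.0016 -0.0052 -0.     -0.    ]
```

View pics/w10.png

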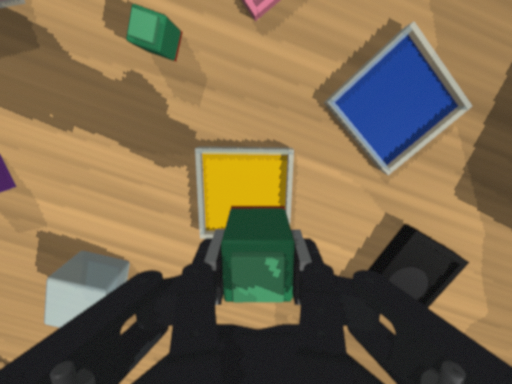

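```bash
python3 -c "
from chk import *
chk((.5437,.1915),'y',.025,.144,'w11')
chk((.5437,.1915),'y',.025,.144,'w11')"
```

```text
lining 4738 [543.1 190. ] [72.7 76.1] ang 19.8
top 5856 [540.8 193.6] [34.9 46.6] ang 21.1 z 0.1409
seal z max/min [0.0971 0.1425]
t 11.58 pos [0.542  0.194  0.0737] rpy [-179.99    0.   -160.66] gap 0.0331 inc [-0.0008 -0.0029 -0.     -0.    ]
lining 4741 [542.7 189.9] [72.7 75.7] ang 18.8
top 5900 [541.4 191.1] [34.1 46. ] ang 19.4 z 0.1409
seal z max/min [0.0973 0.1425]
t 11.63 pos [0.5427 0.1923 0.0737] rpy [-1.7995e+02  1.0000e-02 -1.6082e+02] gap 0.0334 inc [-0.0006 -0.001  -0.     -0.    ]
```

Emit:
{"op": "move_arm", "data": {"increments": [0,0,0.02,0,0.02,0,0,0.045,0,0.02,0,0,0.065,0,0.02,0,0,0.076,0,0.02,0,0,0.08,0,0.02,0,0,0.08,0,0.02,0,0,0.08,0,0.02]}}

```text
clock: 12.22
tool_pos: [0.5436, 0.1927, -0.0055]
orientation: [-180.0, 0.1, -160.9]
wrist_force: [0.2, 1.1, -0.3]
finger_gap: 0.0332
finger_force: 60.6
```

```bash
python3 -c "
from chk import *
chk((.544,.191),'y',.025,.06,'w12')
print(env.get_obs()['wrist_force'])"
```

```text
lining 5631 [533.1 186.8] [51.1 76.4] ang 19.1
top 6189 [542.  192.6] [34.3 43.8] ang 19.4 z 0.0614
seal z max/min [0.0182 0.0633]
t 12.27 pos [ 0.5438  0.1932 -0.0051] rpy [ 1.7999e+02  1.4000e-01 -1.6085e+02] gap 0.0334 inc [ 0.0005 -0.0021 -0.     -0.    ]
[-0.15791718 -0.67176159 -0.38039548]
```

Emit:
{"op": "move_arm", "data": {"increments": [0,-0.002,0.001,0,0.02,0,-0.002,0.002,0,0.02,0,-0.002,0.002,0,0.02,0,-0.002,0.002,0,0.045,0,-0.002,0.002,0,0.06,0,-0.002,0.002,0,0.06,0,-0.002,-0.015,0,0.075,0,-0.002,-0.045,0,0.085,0,-0.002,-0.085,0,0.085,0,-0.002,-0.115,0,0.085,0,-0.002,-0.115,0,0.085,0,-0.002,-0.115,0,0.085]}}

```text
clock: 13.27
tool_pos: [0.5448, 0.1922, 0.1112]
orientation: [179.9, 0.3, -160.8]
wrist_force: [0.1, 0.8, -0.5]
finger_gap: 0.0852
finger_force: 0.0
```

```bash
python3 -c "
from h import *
f,p,h=wrist('w13')
lining(p,h,(.544,.191),(25,25));top(p,h,(.544,.191),.025,.06);top(p,h,(.446,.088),.018,.048)
lining(p,h,(.4265,.287),(115,115))
go(.446,.088,.11,185.2);go(.446,.088,.11,95.2)
print(env.get_obs()['q'])"
```

```text
lining 3171 [543.3 190.3] [74.5 75.4] ang 18.9
top 782 [541.4 190.7] [31.9 32. ] ang 20.2 z 0.0591
top 623 [444.8  88.7] [21.8 22.4] ang 0.1 z 0.0471
lining 5978 [425.  284.7] [73.3 74.1] ang 63.1
t 13.32 pos [0.5433 0.1917 0.1092] rpy [ 1.7997e+02  8.0000e-02 -1.6078e+02] gap 0.0856 inc [ 0.126  -0.0659 -0.0008  0.2446]
t 13.32 pos [0.5433 0.1917 0.1092] rpy [ 1.7997e+02  8.0000e-02 -1.6078e+02] gap 0.0856 inc [ 1.2600e-01 -6.5900e-02 -8.0000e-04 -1.3262e+00]
[-39.45054865  13.11009507  19.90269376 101.20826079  -4.86110761
  66.43392165  91.12907754]
```

View pics/w13.png

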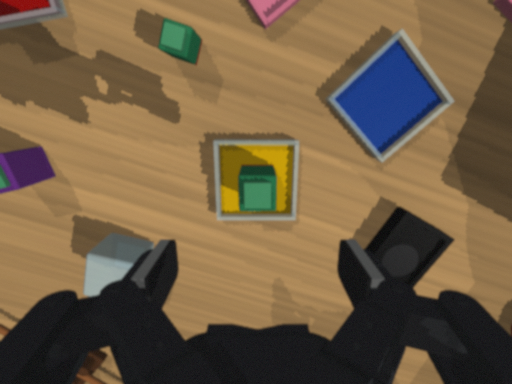

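The medium seal stands in the middle of the yellow tray at (257,188). Next is the small one.

Emit:
{"op": "move_arm", "data": {"increments": [0.126,-0.066,0,0.26,0.085,0.126,-0.066,0,0.26,0.085,0.126,-0.066,0,0.26,0.085,0.126,-0.066,0,0.26,0.085,0.126,-0.066,0,0.26,0.085,0.126,-0.066,0,0.26,0.085,0.126,-0.066,0,0.26,0.085,0.126,-0.066,0,0.26,0.085]}}

```text
clock: 13.98
tool_pos: [0.4463, 0.0886, 0.1083]
orientation: [-180.0, -0.0, -175.6]
wrist_force: [0.1, 1.1, 0.0]
finger_gap: 0.0851
finger_force: 0.0
```

```bash
python3 -c "
from h import *
f,p,h=wrist('w14')
top(p,h,(.4455,.088),.018,.048)
go(.4455,.0883,-.016,184.5)"
```

```text
top 367 [444.4  87.8] [20.9 20.2] ang 0.7 z 0.0471
t 14.03 pos [0.4463 0.0885 0.1083] rpy [-1.7996e+02 -2.0000e-02 -1.7561e+02] gap 0.0853 inc [ 8.000e-04 -1.000e-04  1.243e-01 -1.900e-03]
```

View pics/w14.png

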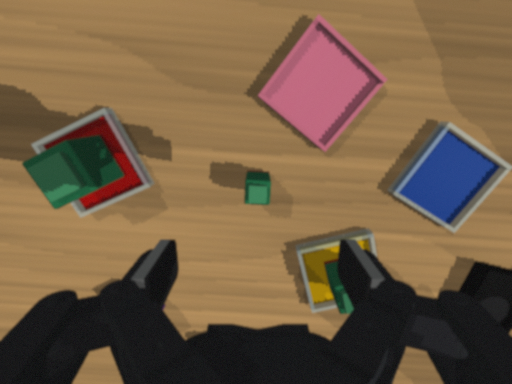

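Emit:
{"op": "move_arm", "data": {"increments": [0.001,0,0.03,0.02,0.085,0.001,0,0.06,0.02,0.085,0.001,0,0.09,0.02,0.085,0.001,0,0.115,0.02,0.085,0.001,0,0.126,0.02,0.07,0.001,0,0.126,0.02,0.05,0.001,0,0.126,0.02,0.01,0.001,0,0.126,0.02,0.01,0.001,0,0.126,0.02,0.01,0.001,0,0.126,0.02,0.01,0.001,0,0.126,0.02,0.01,0.001,0,0.126,0.02,0.01]}}

```text
clock: 15.03
tool_pos: [0.4464, 0.0882, -0.016]
orientation: [179.9, 0.2, -176.8]
wrist_force: [0.4, -0.5, 7.6]
finger_gap: 0.0228
finger_force: 59.5
```

```bash
python3 -c "
from h import *
go(.4255,.2855,.06,153.1)"
```

```text
t 15.03 pos [ 0.4464  0.0882 -0.016 ] rpy [ 179.92    0.18 -176.83] gap 0.0228 inc [ 0.01    0.1982 -0.076   0.5248]
```

Emit:
{"op": "move_arm", "data": {"increments": [0,0,-0.02,0,0.01,0,0,-0.045,0,0.01,0,0,-0.07,0,0.01,0.01,0.198,-0.07,0.525,0.01,0.01,0.198,-0.07,0.525,0.01,0.01,0.198,-0.07,0.525,0.01,0.01,0.198,-0.07,0.525,0.01,0.01,0.198,-0.07,0.525,0.01,0.01,0.198,-0.07,0.525,0.01,0.01,0.198,-0.07,0.525,0.01,0.01,0.198,-0.07,0.525,0.01,0.01,0.198,-0.07,0.525,0.01]}}

```text
clock: 16.03
tool_pos: [0.4241, 0.2829, 0.0524]
orientation: [-179.9, 0.0, 153.0]
wrist_force: [-0.5, -0.2, -0.8]
finger_gap: 0.0225
finger_force: 58.9
```

```bash
python3 -c "
from chk import *
env.grab_frame('scene');env.grab_frame('scene');env.grab_frame('scene')
chk((.4255,.2855),'b',.02,.115,'w15')"
```

```text
lining 5564 [424.9 284. ] [74.9 69.7] ang 62.9
top 3511 [423.4 283.6] [32.9 24.7] ang 61.7 z 0.1153
seal z max/min [0.0779 0.1168]
t 16.23 pos [0.4244 0.2833 0.0527] rpy [-1.8000e+02  1.0000e-02  1.5295e+02] gap 0.0233 inc [-0.      0.0025 -0.     -0.    ]
```

Emit:
{"op": "move_arm", "data": {"increments": [-0.001,0.002,0.02,0,0.01,-0.001,0.002,0.04,0,0.01,-0.001,0.002,0.053,0,0.01,-0.001,0.002,0.059,0,0.01,-0.001,0.002,0.06,0,0.01,-0.001,0.002,0.061,0,0.01,-0.001,0.002,0.061,0,0.01]}}

```text
clock: 16.82
tool_pos: [0.4264, 0.2863, -0.0076]
orientation: [179.9, 0.0, 153.1]
wrist_force: [0.1, -0.4, -0.5]
finger_gap: 0.0228
finger_force: 58.9
```

```bash
python3 -c "
from chk import *
chk((.4262,.2843),'b',.02,.054,'w16')
print(env.get_obs()['wrist_force'])"
```

```text
lining 6202 [420.4 286.5] [75.1 58.7] ang 63.1
top 3532 [425.1 286.9] [32.9 24.5] ang 62.8 z 0.055
seal z max/min [0.0174 0.0566]
t 16.87 pos [ 0.4265  0.2864 -0.0074] rpy [1.7991e+02 4.0000e-02 1.5307e+02] gap 0.0233 inc [-0.0007 -0.002  -0.     -0.    ]
[-0.84741624 -0.93388677 -0.60234924]
```

Emit:
{"op": "move_arm", "data": {"increments": [-0.0015,-0.002,0.001,0,0.01,-0.0015,-0.002,0.002,0,0.01,-0.0015,-0.002,0.002,0,0.01,-0.0015,-0.002,0.002,0,0.035,-0.0015,-0.002,0.002,0,0.05,-0.0015,-0.002,0.002,0,0.05,-0.0015,-0.002,-0.015,0,0.06,-0.0015,-0.002,-0.045,0,0.085,-0.0015,-0.002,-0.085,0,0.085,-0.0015,-0.002,-0.115,0,0.085,-0.0015,-0.002,-0.145,0,0.085,-0.0015,-0.002,-0.145,0,0.085]}}

```text
clock: 17.87
tool_pos: [0.4296, 0.2862, 0.1433]
orientation: [179.4, 0.2, 153.1]
wrist_force: [1.3, 0.6, 0.7]
finger_gap: 0.0851
finger_force: 0.0
```

```bash
python3 -c "
from h import *
for _ in range(3): env.grab_frame('side')
f,p,h=wrist('w17')
lining(p,h,(.426,.285),(115,115));top(p,h,(.426,.285),.02,.054)
f=env.grab_frame('scene');cv2.imwrite('pics/end.png',cv2.cvtColor(f['color'],cv2.COLOR_RGB2BGR))
a=cv2.imread('pics/w17.png');cv2.imwrite('pics/fin.png',cv2.resize(np.hstack([a,cv2.imread('pics/end.png')]),(800,300)))
print(env.get_obs()['clock'])"
```

```text
lining 3245 [426.1 283.2] [73.9 73.5] ang 63.1
top 311 [423.8 284.2] [20.7 19.9] ang 57.6 z 0.053
18.1167
```

View pics/fin.png

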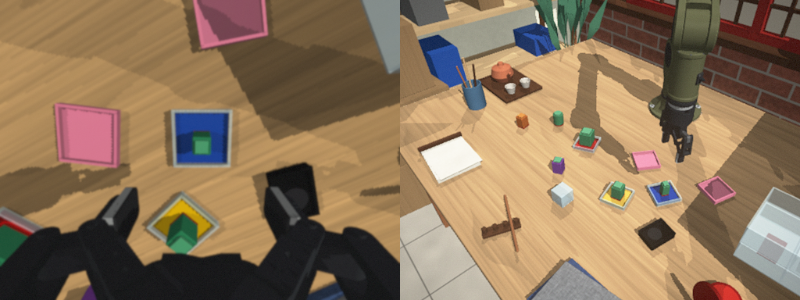

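All three seals stand upright in their trays: red at (586,142), yellow at (617,192) and blue at (664,190) in the right-hand view. The gripper is clear of everything.

```bash
python3 -c "
from cell import env
print(env.job_done())"
```

```text
the job is handed in; nothing more can be done
None
```

The large, medium and small green seals now stand upright within about 3 mm of the middle of the red, yellow and blue trays, placed in that order, and the job was handed in at about 18 s. On the first try at the large seal the fingers gripped its top step, so I let go without lifting it and gripped lower; nothing else was touched.

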